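# Sweep the tumbled stones off the choosing board into their crate

## Robot

A 6-joint arm with a two-finger parallel gripper is mounted at the origin on the work surface. World frame = base frame: x ahead of the robot, y to its left, z up, the work surface at z = 0. Lengths are in m, angles in rad, forces in N, time in s.
With the tool pointing down it reaches from about 0.375 to 0.9 m from the base axis. Payload 3.1 kg.
Tool frame: the origin (TCP) lies at the very end of the fingers, on their centre line; the grasp point (between the pads) lies 19 mm behind it; z points along the fingers, y is the line along which they close (so a half turn about z gives the same grasp; the last joint's range is limited). The gripper opens to 85 mm and grips with 20 to 120 N. Pads are 22 mm wide; open, the fingers measure 114 mm over their backs; the gripper's body (76 mm by 85 mm) begins 54 mm behind the grasp point. The pads swing forward as they close: fully open they stand 13 mm farther back than shut.
Start: joints at [-1.3, 0.527, 1.433, -0, 1.181, -0.178], TCP at [0.272, -0.563, 0.231] pointing down, gripper open.
Joint ranges: [-3.08, 3.08], [-0.75, 2.2], [0.22, 2.44], [-1.43, 4.57], [0, 2.65], [-2.85, 2.85]. Speed limits (rad/s): [2.79, 2.79, 3.14, 3.14, 3.14, 3.14].

## Interface

Orientations are given as a unit quaternion [x, y, z, w].
In Python, from station import telemetry, snapshot, ticket gives the robot as it stands.
- The arm moves only by the tool move_arm, never from a script. Its argument "commands" is text: rows parted by semicolons, each of 7 numbers parted by spaces: the shift along the tool's x, y, z in mm, then the turn, a rotation vector about the tool's x, y, z in degrees, then the opening, from -1 (shut) to 1 (fully open). A call has exactly 5 rows; each row is the pose to reach, as a shift and turn from the pose commanded when the call began, along the tool's axes at that moment; what a row does not reach only later rows make up. A row lasts 1/8 s, in which the tool goes at most 62.5 mm and 10.7 degrees, less where a joint would pass 70% of its speed; a pose out of reach is approached as far as the arm can. A call with a gripper value outside its range is refused whole. The fingers move at their own pace and stop on an object; "grip_force" is the grip in N (left out, the last holds). Time passes only in rows, so rows that repeat a pose let the fingers close, or fill a call up. It gives the time, the measured TCP pose, the force, the opening and the grip force at its end, in the units of the state.
- telemetry.sense(): the state, without advancing time (a new reading comes with each control period).
- snapshot(name): name is "scene" or "top"; returns a dict with "image" (384x512x3 uint8, red, green, blue), "fx", "fy", "cx", "cy" (pixels), "pose" (4x4, takes a point from camera to world coordinates). Camera axes: x right, y down, z forward; pixel columns grow to the right and rows downward; lengths in m; the calibration is good to about 2 mm. A picture is of the moment at which its call begins. There is no depth.
- ticket.sign_off(): hands the job in; it is judged then, once.
The state is a dict: "t": time; "q": joint angles; "qd": joint speeds; "tau": joint torques, N m; "tcp_pos": TCP position; "tool_rot": TCP orientation; "force": force on the tool from outside, world axes, zero at the start; "ft_torque": the same for the moment, N m; "finger_gap": opening from 0.0 (shut) to 1.0 (fully open); "gripper_force": force on a finger pad.
Only numpy, scipy, OpenCV 4.12 (cv2) and the standard library are available. Lean on these libraries where they do the work, as an engineer would, in place of code of your own. Each camera call takes 0.05 s, during which the arm holds its last target. There are 200 camera calls.

## Task

The customer keeps the three crystal points standing on the choosing board; clear away the stones around them. Gently sweep the four loose tumbled stones across the cloth with your fingertips and over the open end of the board, into the crate that holds the tumbled stones. Do not pinch or pick up any stone, and leave the crystal points standing where they are.

Things in the scene. Friction and masses are not known exactly. Their poses are not given: they have to be found in the camera images.
- board: Choosing board: low plywood step fixed to the table, 300 mm along own x, 290 mm along own y; flat navy cloth top 65 mm above the table. Each x edge has a wooden rim rising 15 mm above the cloth, inner faces 138 mm from the centre. The two ends (145 mm from the centre along own y) are open, without a rim. Origin: centre of the underside, on the table; z up.
- crate_tumbled: Open wooden crate, 300 (own x) x 150 (own y) x 50 mm high, walls 8 mm, fixed, with a layer of smooth tumbled stones (fixed; tops 21 mm above the table). Tucked under one open end of the board (either one), parallel to it, centre 212 mm from the board's; its inner wall is flush with the board's end, so what goes over drops straight in. Origin: centre of the underside.
- crate_points: A like crate under the board's other open end, filled with rough pointed crystals lying down (fixed, at most 30 mm above the table). No stone belongs in it. Origin: centre of its underside.
- stone_a: Loose reddish brown tumbled stone lying on the board: smooth flattened oval pebble, 40 x 36 x 18 mm high, widest 8 mm above its underside, 20 to 55 g. It slides when pushed and does not roll. Origin: centre of its underside.
- stone_b: Loose pale pink tumbled stone lying on the board: smooth flattened oval pebble, 37 x 34 x 17 mm high, widest 8 mm above its underside, 20 to 55 g. It slides when pushed and does not roll. Origin: centre of its underside.
- stone_c: Loose green tumbled stone lying on the board: smooth flattened oval pebble, 39 x 36 x 19 mm high, widest 8 mm above its underside, 20 to 55 g. It slides when pushed and does not roll. Origin: centre of its underside.
- stone_d: Loose pale grey tumbled stone lying on the board: smooth flattened oval pebble, 36 x 34 x 18 mm high, widest 8 mm above its underside, 20 to 55 g. It slides when pushed and does not roll. Origin: centre of its underside.
- point_a: Crystal point, milky white, standing upright on the board among the stones: six-sided, 24 mm across, 52 mm tall, pointed at the top, about 50 g, loose and easily knocked over. Origin: centre of its foot; z up the point.
- point_b: Crystal point, smoky brown, standing upright on the board among the stones: six-sided, 24 mm across, 50 mm tall, pointed at the top, about 50 g, loose and easily knocked over. Origin: centre of its foot; z up the point.
- point_c: Crystal point, pale pink, standing upright on the board among the stones: six-sided, 24 mm across, 48 mm tall, pointed at the top, about 50 g, loose and easily knocked over. Origin: centre of its foot; z up the point.

How it is judged:
By the outcome, as a careful person would: the job done as asked, in the order asked, and still so for the second after the job is handed in, with the robot touching nothing.
It also fails if it takes over 70 s, if anything falls off the work surface, if the arm or the gripper's body presses on something with over 40 N, if the wrist force passes 120 N, or if a joint passes its speed limit or range.

## Working session

There is one attempt and no reset: what is moved stays moved. The work goes in short steps, Python scripts to look and compute and a tool call to move; the robot and the scene stay as the last step left them, time stands still between calls to the robot, and variables do not carry over. Pictures are saved under pics/ and viewed, at most 10 in all, crops included, and the job is handed in when it is done.

Besides the shell and the picture viewer there is one more tool, called as name(argument=value, ...), one argument or row to a line, values as JSON. move_arm: Moves the arm, as the interface text tells. Its arguments: {"type":"object","properties":{"commands":{"type":"string"},"grip_force":{"type":"number"}},"required":["commands"]}

```bash
ls; mkdir -p pics; python3 - <<'E'
from station import telemetry, snapshot
import cv2,pickle
for n in("top","scene"):
    s=snapshot(n); pickle.dump(s,open(n+".pkl","wb")); cv2.imwrite(f"pics/{n}0.png",cv2.resize(s["image"][:,:,::-1],None,fx=1.5,fy=1.5,interpolation=cv2.INTER_CUBIC))
    print(n,s["fx"],s["cx"],s["cy"],s["pose"].round(3).tolist())
s=telemetry.sense();print(s["t"],s["tcp_pos"],s["tool_rot"],s["finger_gap"])
E
```

```text
pics
top 456.2137172338201 252.8803160811224 189.72083552978506 [[-0.001, -0.991, 0.137, 0.459], [-0.999, 0.006, 0.036, 0.001], [-0.036, -0.136, -0.99, 0.919], [0.0, 0.0, 0.0, 1.0]]
scene 410.16312377404256 257.2831560954777 188.06502141986897 [[0.643, 0.46, -0.612, 1.033], [0.765, -0.382, 0.518, -0.384], [0.005, -0.801, -0.598, 0.534], [0.0, 0.0, 0.0, 1.0]]
0.1 [ 0.27160092 -0.56218869  0.23045716] [ 9.74819019e-01  2.22995408e-01 -3.45572763e-05 -9.62757802e-04] 0.9970432348638812
```

View pics/top0.png

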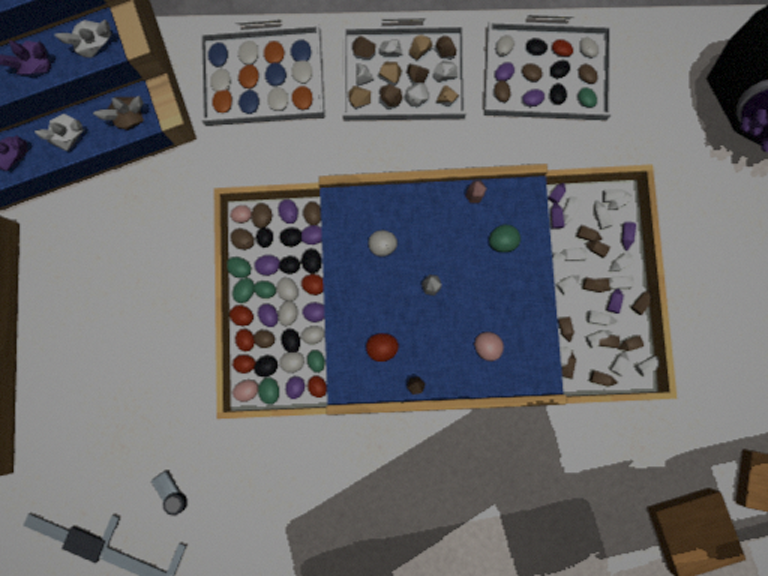

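View pics/scene0.png

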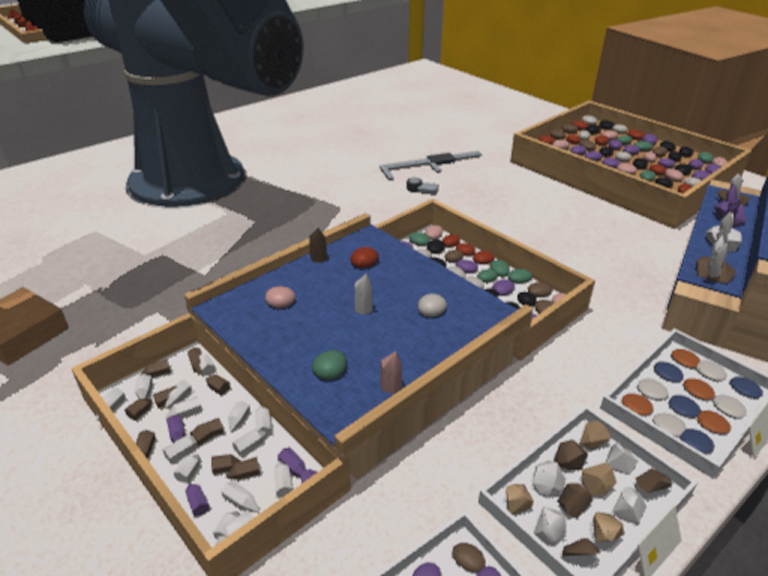

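Top view: the tumbled crate is on the left (+y). Stones are at grey (382,243), green (504,238), red (382,346) and pink (489,346). Points are at pink (477,190), white (431,285) and brown (415,385). The scene view agrees and shows all three points upright.

```bash
cat > h.py <<'E'
import numpy as np,cv2
def ray(s,uv,z):
    P=s["pose"]; d=P[:3,:3]@np.array([(uv[0]-s["cx"])/s["fx"],(uv[1]-s["cy"])/s["fy"],1]); return P[:3,3]+d*(z-P[2,3])/d[2]
def cloth(s):
    h=cv2.cvtColor(s["image"],cv2.COLOR_RGB2HSV); m=cv2.inRange(h,(100,100,40),(125,255,255))
    c=max(cv2.findContours(m,cv2.RETR_EXTERNAL,cv2.CHAIN_APPROX_NONE)[0],key=cv2.contourArea)
    pts=np.array([ray(s,p[0],.065)[:2] for p in c],np.float32)
    inner=cv2.drawContours(np.zeros_like(m),[c],-1,255,-1)
    # things on the cloth = not cloth, inside the hull
    hull=cv2.fillConvexPoly(np.zeros_like(m),cv2.convexHull(c),255)
    o=cv2.morphologyEx(cv2.erode(hull,np.ones((3,3)))&~m,cv2.MORPH_OPEN,np.ones((3,3)))
    return pts,o
def show(s):
    pts,o=cloth(s); r=cv2.minAreaRect(pts); print("board",r)
    n,l,st,ce=cv2.connectedComponentsWithStats(o)
    for i in range(1,n):
        if st[i,4]>25: print(ce[i].round(1),st[i].tolist(),s["image"][l==i].mean(0).round(),"z73",ray(s,ce[i],.073)[:2].round(4),"z90",ray(s,ce[i],.088)[:2].round(4))
E
python3 - <<'E'
import pickle;from h import *
s=pickle.load(open("top.pkl","rb"));show(s)
sc=pickle.load(open("scene.pkl","rb"))
for n,a,b,h in(("pink",(479,181),(391,350),.048),("white",(431,276),(364,274),.052),("brown",(412,378),(317,229),.050)):
    print(n,ray(s,np.array(a)/1.5,.065+h).round(3),ray(sc,np.array(b)/1.5,.065+h).round(3))
from scipy.spatial.transform import Rotation as R
from station import telemetry
t=telemetry.sense();print(R.from_quat(t["tool_rot"]).as_matrix().round(3))
E
```

```text
board ((0.5722376108169556, -0.04185307025909424), (0.2758740186691284, 0.29063084721565247), 2.519498586654663)
[316.9 127.5] [311, 120, 13, 16, 160] [71. 56. 56.] z73 [ 0.6942 -0.0903] z90 [ 0.69   -0.0887]
[336.1 158.8] [326, 150, 21, 18, 306] [44. 74. 60.] z73 [ 0.6333 -0.1249] z90 [ 0.6302 -0.1227]
[254.8 161.7] [246, 153, 19, 18, 274] [111. 111. 108.] z73 [0.629 0.028] z90 [0.6259 0.0275]
[287.3 189.5] [281, 183, 13, 14, 138] [78. 80. 81.] z73 [ 0.5755 -0.0327] z90 [ 0.5734 -0.0321]
[325.7 230.5] [316, 221, 20, 20, 308] [117.  92.  90.] z73 [ 0.499  -0.1025] z90 [ 0.4983 -0.1007]
[254.3 231. ] [244, 222, 22, 19, 336] [83. 32. 21.] z73 [0.4983 0.029 ] z90 [0.4976 0.0285]
[276.5 256.5] [271, 251, 12, 12, 113] [38. 31. 27.] z73 [ 0.4516 -0.0117] z90 [ 0.4518 -0.0115]
pink [ 0.696 -0.091  0.113] [ 0.692 -0.088  0.113]
white [ 0.579 -0.031  0.117] [ 0.578 -0.032  0.117]
brown [ 0.46  -0.008  0.115] [ 0.46  -0.016  0.115]
[[ 0.901  0.435 -0.   ]
 [ 0.435 -0.901  0.002]
 [ 0.    -0.002 -1.   ]]
```

move_arm(
  commands="40 -24 0 0 0 -8 0.5; 90 -54 0 0 0 -18 0; 140 -83 0 0 0 -28 -0.4; 190 -113 0 0 0 -38 -0.6; 240 -142 0 0 0 -48 -0.6",
  grip_force=20,
)

```text
t: 0.72
tcp_pos: [0.4268, -0.3288, 0.231]
tool_rot: [0.798, 0.602, 0.0, -0.0]
force: [0.6, -0.3, 0.2]
finger_gap: 0.197
gripper_force: 0.0
```

move_arm(
  commands="56 18 0 0 0 -4 -0.6; 112 36 0 0 0 -8 -0.6; 168 54 0 0 0 -12 -0.6; 224 71 0 0 0 -16 -0.6; 280 89 0 0 0 -16 -0.6",
)

```text
t: 1.35
tcp_pos: [0.5904, -0.0848, 0.2309]
tool_rot: [0.708, 0.706, -0.0, -0.0]
force: [-0.0, -1.2, -0.1]
finger_gap: 0.196
gripper_force: 0.0
```

move_arm(
  commands="40 26 0 0 0 0 -0.6; 60 39 40 0 0 0 -0.6; 60 39 90 0 0 0 -0.6; 60 39 125 0 0 0 -0.6; 60 39 145 0 0 0 -0.6",
)

```text
t: 1.98
tcp_pos: [0.6274, -0.0262, 0.0834]
tool_rot: [0.708, 0.706, -0.001, -0.002]
force: [0.9, -0.1, -0.1]
finger_gap: 0.201
gripper_force: 0.0
```

move_arm(
  commands="0 0 8 0 0 0 -0.6; 0 0 14 0 0 0 -0.6; 0 0 18 0 0 0 -0.6; 0 0 18 0 0 0 -0.6; 0 0 18 0 0 0 -0.6",
)

```text
t: 2.6
tcp_pos: [0.6295, -0.0268, 0.069]
tool_rot: [0.709, 0.706, 0.0, 0.0]
force: [-0.1, -0.2, -1.0]
finger_gap: 0.199
gripper_force: 0.0
```

```bash
python3 - <<'E'
from station import snapshot
import cv2
s=snapshot("scene");cv2.imwrite("pics/s1.png",cv2.resize(s["image"][100:330,100:420,::-1],None,fx=2.4,fy=2.4,interpolation=cv2.INTER_CUBIC))
E
```

```text
(no output)
```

View pics/s1.png

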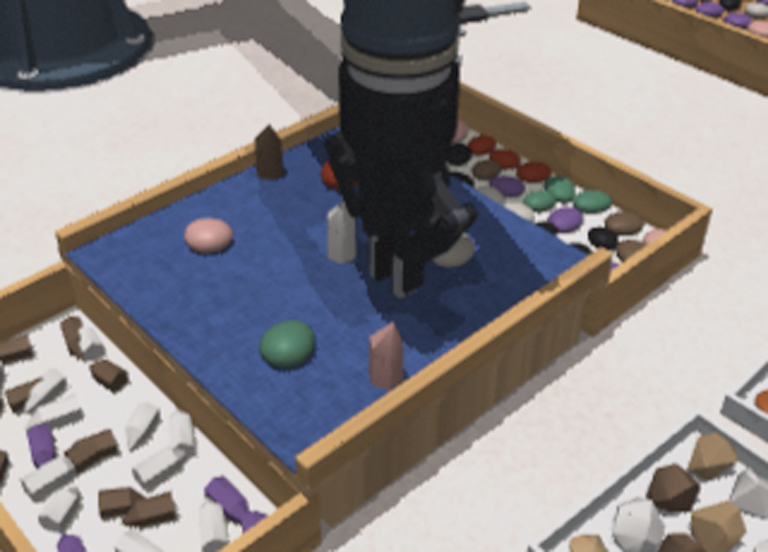

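The view shows the fingers just behind the grey stone, with tips at (380,275) and (405,290), all points standing, and finger knuckles bulging out higher up at (345,165) and (470,215). I'll check those knuckles' position and height against the points.

```bash
python3 - <<'E'
import pickle;from h import *
s=pickle.load(open("scene.pkl","rb"));P=s["pose"]
for uv in((470,215),(470,225),(435,235),(340,150),(345,180),(352,200),(405,293),(378,278)):
    u=100+uv[0]/2.4;v=100+uv[1]/2.4
    d=P[:3,:3]@np.array([(u-s["cx"])/s["fx"],(v-s["cy"])/s["fy"],1])
    for y in(-.037,-.020): print(uv,y,(P[:3,3]+d*(y-P[1,3])/d[1]).round(3))
E
```

```text
(470, 215) -0.037 [ 0.709 -0.037  0.18 ]
(470, 215) -0.02 [ 0.693 -0.02   0.162]
(470, 225) -0.037 [ 0.71  -0.037  0.173]
(470, 225) -0.02 [ 0.694 -0.02   0.155]
(435, 235) -0.037 [ 0.68  -0.037  0.147]
(435, 235) -0.02 [ 0.663 -0.02   0.128]
(340, 150) -0.037 [ 0.583 -0.037  0.163]
(340, 150) -0.02 [ 0.561 -0.02   0.145]
(345, 180) -0.037 [ 0.588 -0.037  0.14 ]
(345, 180) -0.02 [ 0.566 -0.02   0.121]
(352, 200) -0.037 [ 0.595 -0.037  0.127]
(352, 200) -0.02 [ 0.574 -0.02   0.107]
(405, 293) -0.037 [ 0.653 -0.037  0.08 ]
(405, 293) -0.02 [ 0.635 -0.02   0.058]
(378, 278) -0.037 [ 0.624 -0.037  0.074]
(378, 278) -0.02 [ 0.604 -0.02   0.052]
```

move_arm(
  commands="10 0 0 0 0 0 -0.6; 20 0 0 0 0 0 -0.6; 30 0 0 0 0 0 -0.6; 40 0 0 0 0 0 -0.6; 50 0 0 0 0 0 -0.6",
)

```text
t: 3.28
tcp_pos: [0.6293, 0.0241, 0.0683]
tool_rot: [0.708, 0.706, -0.0, 0.0]
force: [-0.2, 0.2, 0.4]
finger_gap: 0.199
gripper_force: 0.1
```

move_arm(
  commands="10 0 0 0 0 0 -0.6; 20 0 0 0 0 0 -0.6; 30 0 0 0 0 0 -0.6; 38 0 0 0 0 0 -0.6; 46 0 0 0 0 0 -0.6",
)

```text
t: 3.9
tcp_pos: [0.6295, 0.0697, 0.0683]
tool_rot: [0.709, 0.706, -0.0, 0.0]
force: [-0.4, -0.2, 0.5]
finger_gap: 0.2
gripper_force: 0.1
```

move_arm(
  commands="8 0 0 0 0 0 -0.6; 16 0 0 0 0 0 -0.6; 26 0 0 0 0 0 -0.6; 38 0 0 0 0 0 -0.6; 50 0 0 0 0 0 -0.6",
)

```text
t: 4.53
tcp_pos: [0.6296, 0.1202, 0.0683]
tool_rot: [0.708, 0.706, 0.0, -0.0]
force: [-0.3, 0.3, -0.6]
finger_gap: 0.198
gripper_force: 0.0
```

```bash
python3 - <<'E'
from station import snapshot
import cv2
s=snapshot("scene");cv2.imwrite("pics/s2.png",cv2.resize(s["image"][100:330,100:420,::-1],None,fx=2.4,fy=2.4,interpolation=cv2.INTER_CUBIC))
E
```

```text
(no output)
```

View pics/s2.png

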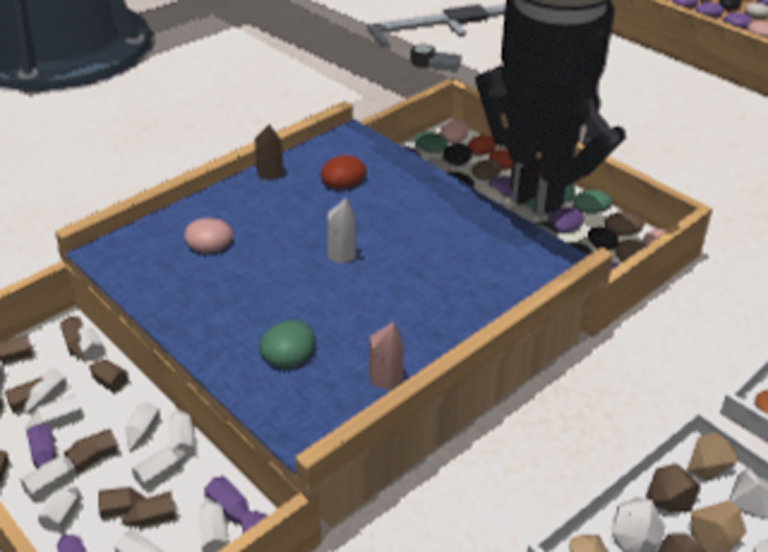

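The grey stone is off the cloth, the crystal points are unmoved, and red, pink and green are where they were. Next is green.

move_arm(
  commands="0 0 -50 0 0 0 -0.6; 0 0 -100 0 0 0 -0.6; -50 1 -100 0 0 0 -0.6; -105 2 -100 0 0 0 -0.6; -160 3 -100 0 0 0 -0.6",
)

```text
t: 5.2
tcp_pos: [0.6321, -0.0418, 0.1687]
tool_rot: [0.708, 0.706, 0.0, 0.0]
force: [0.2, -1.3, 0.5]
finger_gap: 0.2
gripper_force: 0.0
```

move_arm(
  commands="-50 0 0 0 0 0 -0.6; -100 0 0 0 0 0 -0.6; -139 0 0 0 0 0 -0.6; -139 0 30 0 0 0 -0.6; -139 0 65 0 0 0 -0.6",
)

```text
t: 5.82
tcp_pos: [0.6321, -0.181, 0.1034]
tool_rot: [0.709, 0.705, 0.0, 0.001]
force: [-0.0, 0.1, 0.0]
finger_gap: 0.202
gripper_force: 0.0
```

move_arm(
  commands="0 0 20 0 0 0 -0.6; 0 0 30 0 0 0 -0.6; 0 0 35 0 0 0 -0.6; 5 0 35 0 0 0 -0.6; 15 0 35 0 0 0 -0.6",
)

```text
t: 6.45
tcp_pos: [0.6322, -0.1647, 0.0693]
tool_rot: [0.709, 0.706, 0.0, 0.001]
force: [-0.3, 0.1, 0.3]
finger_gap: 0.199
gripper_force: 0.0
```

move_arm(
  commands="10 0 0 0 0 0 -0.6; 20 0 0 0 0 0 -0.6; 30 0 0 0 0 0 -0.6; 40 0 0 0 0 0 -0.6; 50 0 0 0 0 0 -0.6",
)

```text
t: 7.08
tcp_pos: [0.6317, -0.1141, 0.0683]
tool_rot: [0.708, 0.706, -0.0, -0.0]
force: [-0.2, -0.7, 0.4]
finger_gap: 0.2
gripper_force: 0.2
```

```bash
python3 - <<'E'
from station import snapshot
import cv2
s=snapshot("scene");cv2.imwrite("pics/s3.png",cv2.resize(s["image"][100:330,100:420,::-1],None,fx=2.4,fy=2.4,interpolation=cv2.INTER_CUBIC))
E
```

```text
(no output)
```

View pics/s3.png

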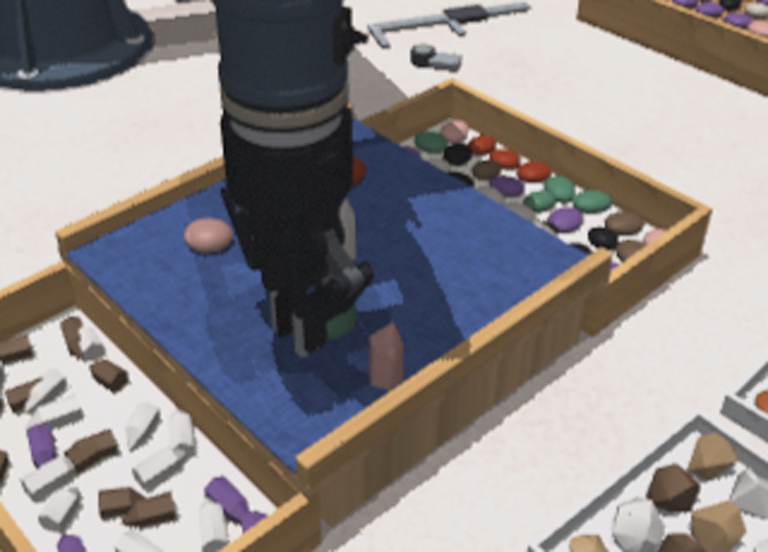

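Green at (340,320) sits in front of the fingers, and the pink point at (385,355) is standing clear. Continuing.

move_arm(
  commands="10 0 0 0 0 0 -0.6; 20 0 0 0 0 0 -0.6; 30 0 0 0 0 0 -0.6; 40 0 0 0 0 0 -0.6; 50 0 0 0 0 0 -0.6",
)

```text
t: 7.75
tcp_pos: [0.6319, -0.064, 0.0683]
tool_rot: [0.708, 0.706, -0.0, -0.0]
force: [-0.6, -0.0, -0.3]
finger_gap: 0.198
gripper_force: 0.1
```

move_arm(
  commands="10 0 0 0 0 0 -0.6; 20 0 0 0 0 0 -0.6; 30 0 0 0 0 0 -0.6; 40 0 0 0 0 0 -0.6; 50 0 0 0 0 0 -0.6",
)

```text
t: 8.38
tcp_pos: [0.6321, -0.0141, 0.0683]
tool_rot: [0.709, 0.706, 0.0, -0.0]
force: [-0.5, 0.4, -0.0]
finger_gap: 0.201
gripper_force: 0.1
```

move_arm(
  commands="10 0 0 0 0 0 -0.6; 20 0 0 0 0 0 -0.6; 30 0 0 0 0 0 -0.6; 40 0 0 0 0 0 -0.6; 50 0 0 0 0 0 -0.6",
)

```text
t: 9.0
tcp_pos: [0.6323, 0.0359, 0.0683]
tool_rot: [0.709, 0.706, -0.0, -0.0]
force: [-0.6, 0.5, -0.1]
finger_gap: 0.201
gripper_force: 0.1
```

move_arm(
  commands="9 0 0 0 0 0 -0.6; 18 0 0 0 0 0 -0.6; 27 0 0 0 0 0 -0.6; 36 0 0 0 0 0 -0.6; 45 0 0 0 0 0 -0.6",
)

```text
t: 9.62
tcp_pos: [0.6326, 0.0808, 0.0683]
tool_rot: [0.709, 0.706, 0.0, 0.0]
force: [1.1, -1.0, -0.1]
finger_gap: 0.2
gripper_force: 0.2
```

move_arm(
  commands="9 0 0 0 0 0 -0.6; 18 0 0 0 0 0 -0.6; 27 0 0 0 0 0 -0.6; 36 0 0 0 0 0 -0.6; 44 0 0 0 0 0 -0.6",
)

```text
t: 10.25
tcp_pos: [0.6327, 0.1249, 0.0683]
tool_rot: [0.708, 0.706, -0.0, -0.0]
force: [0.1, 0.4, 0.1]
finger_gap: 0.2
gripper_force: 0.0
```

move_arm(
  commands="0 0 -50 0 0 0 -0.6; 0 0 -100 0 0 0 -0.6; -50 -20 -100 0 0 0 -0.6; -95 -70 -100 0 0 0 -0.6; -140 -112 -100 0 0 0 -0.6",
)

```text
t: 10.88
tcp_pos: [0.5216, -0.0134, 0.1686]
tool_rot: [0.708, 0.706, 0.0, 0.0]
force: [0.5, -0.8, 0.2]
finger_gap: 0.203
gripper_force: 0.0
```

```bash
python3 - <<'E'
from station import snapshot
from h import *
import cv2
s=snapshot("top")
v=[cv2.resize(q["image"][80:290,140:460,::-1] if i==0 else q["image"][120:290,110:420,::-1],(560,int(560*r)),interpolation=cv2.INTER_CUBIC) for i,(q,r) in enumerate(((s,.5),(snapshot("scene"),.54)))]
cv2.imwrite("pics/s4.png",np.vstack(v)[:600])
show(s)
E
```

```text
board ((0.5722045302391052, -0.041836440563201904), (0.27555930614471436, 0.2906228005886078), 2.507772207260132)
[316.9 127.6] [311, 120, 13, 16, 158] [84. 66. 67.] z73 [ 0.694  -0.0903] z90 [ 0.6898 -0.0887]
[290.2 191.6] [219, 139, 131, 122, 9018] [47. 59. 70.] z73 [ 0.5715 -0.0382] z90 [ 0.5695 -0.0375]
```

View pics/s4.png

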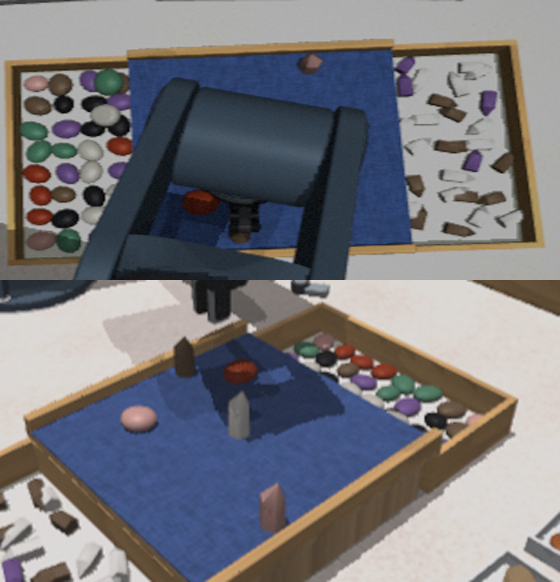

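Both stones lie in the tumbled crate: green at (108,82) and grey at (105,115). All three points are standing. Next is red.

move_arm(
  commands="-3 -18 0 0 0 0 -0.6; -3 -18 30 0 0 0 -0.6; -3 -18 55 0 0 0 -0.6; -3 -18 75 0 0 0 -0.6; -3 -18 85 0 0 0 -0.6",
)

```text
t: 11.6
tcp_pos: [0.5051, -0.015, 0.0824]
tool_rot: [0.708, 0.706, -0.0, -0.0]
force: [-0.1, 0.8, -1.2]
finger_gap: 0.202
gripper_force: 0.0
```

move_arm(
  commands="0 0 8 0 0 0 -0.6; 0 0 15 0 0 0 -0.6; 0 0 15 0 0 0 -0.6; 8 0 15 0 0 0 -0.6; 16 0 15 0 0 0 -0.6",
)

```text
t: 12.22
tcp_pos: [0.505, 0.001, 0.0687]
tool_rot: [0.709, 0.706, 0.0, 0.0]
force: [-0.3, -0.5, -0.3]
finger_gap: 0.201
gripper_force: 0.1
```

move_arm(
  commands="10 0 0 0 0 0 -0.6; 20 0 0 0 0 0 -0.6; 30 0 0 0 0 0 -0.6; 40 0 0 0 0 0 -0.6; 50 0 0 0 0 0 -0.6",
)

```text
t: 12.85
tcp_pos: [0.5051, 0.0512, 0.0683]
tool_rot: [0.708, 0.706, 0.0, 0.0]
force: [-0.5, -0.8, -0.2]
finger_gap: 0.198
gripper_force: 0.2
```

move_arm(
  commands="8 0 0 0 0 0 -0.6; 16 0 0 0 0 0 -0.6; 24 0 0 0 0 0 -0.6; 32 0 0 0 0 0 -0.6; 40 0 0 0 0 0 -0.6",
)

```text
t: 13.48
tcp_pos: [0.5051, 0.0911, 0.0683]
tool_rot: [0.709, 0.706, 0.0, -0.0]
force: [-0.2, 0.0, 0.3]
finger_gap: 0.197
gripper_force: 0.0
```

move_arm(
  commands="8 0 0 0 0 0 -0.6; 16 0 0 0 0 0 -0.6; 24 0 0 0 0 0 -0.6; 30 0 0 0 0 0 -0.6; 36 0 0 0 0 0 -0.6",
)

```text
t: 14.1
tcp_pos: [0.5053, 0.1269, 0.0683]
tool_rot: [0.708, 0.706, 0.0, -0.0]
force: [-1.1, -0.3, 0.2]
finger_gap: 0.202
gripper_force: 0.0
```

```bash
python3 - <<'E'
from station import snapshot
import cv2
s=snapshot("scene");cv2.imwrite("pics/s5.png",cv2.resize(s["image"][100:330,100:420,::-1],None,fx=2.4,fy=2.4,interpolation=cv2.INTER_CUBIC))
E
```

```text
(no output)
```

View pics/s5.png

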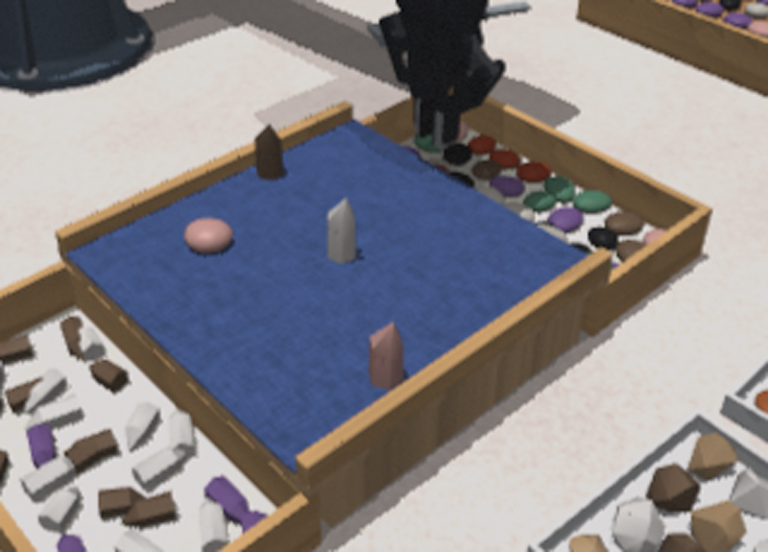

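Red has dropped off, only the pink stone (208,235) remains, and the points are unmoved. For the pink sweep I'll drift about 10 mm away from the brown point.

move_arm(
  commands="0 0 -50 0 0 0 -0.6; 0 0 -100 0 0 0 -0.6; -50 0 -100 0 0 0 -0.6; -100 -2 -100 0 0 0 -0.6; -150 -5 -100 0 0 0 -0.6",
)

```text
t: 14.78
tcp_pos: [0.4997, -0.0248, 0.1687]
tool_rot: [0.708, 0.706, 0.0, 0.0]
force: [-0.2, 0.9, 0.9]
finger_gap: 0.198
gripper_force: 0.0
```

move_arm(
  commands="-50 0 0 0 0 0 -0.6; -100 0 0 0 0 0 -0.6; -127 0 0 0 0 0 -0.6; -127 0 30 0 0 0 -0.6; -127 0 65 0 0 0 -0.6",
)

```text
t: 15.4
tcp_pos: [0.4998, -0.1516, 0.1032]
tool_rot: [0.709, 0.705, 0.0, 0.001]
force: [0.3, 0.0, -0.4]
finger_gap: 0.198
gripper_force: 0.0
```

move_arm(
  commands="0 0 20 0 0 0 -0.6; 0 0 30 0 0 0 -0.6; 0 0 35 0 0 0 -0.6; 5 0 35 0 0 0 -0.6; 15 0 35 0 0 0 -0.6",
)

```text
t: 16.02
tcp_pos: [0.4998, -0.1354, 0.069]
tool_rot: [0.709, 0.706, 0.0, 0.001]
force: [-0.0, 1.1, 0.6]
finger_gap: 0.199
gripper_force: 0.0
```

move_arm(
  commands="10 1 0 0 0 0 -0.6; 20 2 0 0 0 0 -0.6; 30 4 0 0 0 0 -0.6; 40 6 0 0 0 0 -0.6; 50 8 0 0 0 0 -0.6",
)

```text
t: 16.65
tcp_pos: [0.5077, -0.0848, 0.0683]
tool_rot: [0.708, 0.706, 0.0, 0.0]
force: [0.1, -0.3, 0.4]
finger_gap: 0.202
gripper_force: 0.1
```

```bash
python3 - <<'E'
from station import snapshot
import cv2
s=snapshot("scene");cv2.imwrite("pics/s6.png",cv2.resize(s["image"][100:330,100:420,::-1],None,fx=2.4,fy=2.4,interpolation=cv2.INTER_CUBIC))
E
```

```text
(no output)
```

View pics/s6.png

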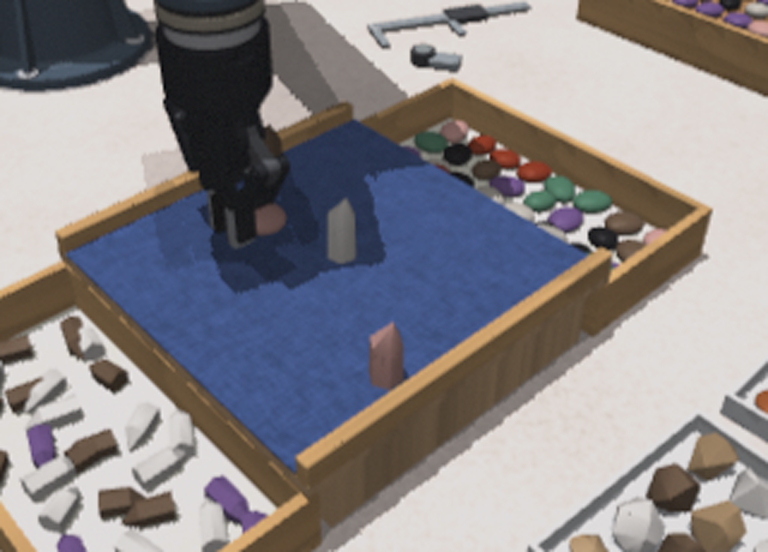

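The pink stone at (268,218) is in front of the fingers and the points are standing. I'll finish the sweep, then retreat high and to the right.

move_arm(
  commands="10 1 0 0 0 0 -0.6; 20 2 0 0 0 0 -0.6; 30 3 0 0 0 0 -0.6; 40 3 0 0 0 0 -0.6; 50 3 0 0 0 0 -0.6",
)

```text
t: 17.32
tcp_pos: [0.5106, -0.0348, 0.0683]
tool_rot: [0.709, 0.706, -0.0, -0.0]
force: [-0.3, -0.5, -0.1]
finger_gap: 0.2
gripper_force: 0.1
```

move_arm(
  commands="10 0 0 0 0 0 -0.6; 20 0 0 0 0 0 -0.6; 30 0 0 0 0 0 -0.6; 40 0 0 0 0 0 -0.6; 50 0 0 0 0 0 -0.6",
)

```text
t: 17.95
tcp_pos: [0.5109, 0.0151, 0.0683]
tool_rot: [0.708, 0.706, 0.0, 0.0]
force: [0.4, 0.4, -0.1]
finger_gap: 0.202
gripper_force: 0.0
```

move_arm(
  commands="10 0 0 0 0 0 -0.6; 20 0 0 0 0 0 -0.6; 30 0 0 0 0 0 -0.6; 40 0 0 0 0 0 -0.6; 50 0 0 0 0 0 -0.6",
)

```text
t: 18.58
tcp_pos: [0.5111, 0.0651, 0.0683]
tool_rot: [0.709, 0.706, 0.0, 0.0]
force: [-0.0, 1.0, 1.4]
finger_gap: 0.202
gripper_force: 0.1
```

move_arm(
  commands="8 0 0 0 0 0 -0.6; 16 0 0 0 0 0 -0.6; 24 0 0 0 0 0 -0.6; 32 0 0 0 0 0 -0.6; 40 0 0 0 0 0 -0.6",
)

```text
t: 19.2
tcp_pos: [0.5112, 0.105, 0.0683]
tool_rot: [0.709, 0.706, 0.0, 0.0]
force: [-0.6, 0.7, 0.2]
finger_gap: 0.199
gripper_force: 0.0
```

move_arm(
  commands="6 0 0 0 0 0 -0.6; 12 0 0 0 0 0 -0.6; 18 0 0 0 0 0 -0.6; 22 0 0 0 0 0 -0.6; 22 0 0 0 0 0 -0.6",
)

```text
t: 19.82
tcp_pos: [0.5113, 0.1267, 0.0683]
tool_rot: [0.708, 0.706, 0.0, 0.0]
force: [0.9, -0.8, -0.6]
finger_gap: 0.203
gripper_force: 0.0
```

move_arm(
  commands="0 0 -50 0 0 0 -0.6; 0 0 -110 0 0 0 -0.6; 40 0 -150 0 0 0 -0.6; 90 0 -150 0 0 0 -0.6; 140 0 -150 0 0 0 -0.6",
)

```text
t: 20.45
tcp_pos: [0.5122, 0.2675, 0.2195]
tool_rot: [0.709, 0.705, 0.001, 0.001]
force: [0.5, -0.1, -0.1]
finger_gap: 0.202
gripper_force: 0.0
```

move_arm(
  commands="50 -10 0 0 0 0 -0.6; 100 -30 0 0 0 0 -0.6; 130 -50 0 0 0 0 -0.6; 130 -50 0 0 0 0 -0.6; 130 -50 0 0 0 0 -0.6",
)

```text
t: 21.08
tcp_pos: [0.4626, 0.3961, 0.2182]
tool_rot: [0.708, 0.706, -0.0, 0.0]
force: [-0.2, 0.1, 0.5]
finger_gap: 0.2
gripper_force: 0.0
```

```bash
python3 - <<'E'
from station import snapshot
from h import *
import cv2
s=snapshot("top")
v=[cv2.resize(q["image"][80:290,140:460,::-1] if i==0 else q["image"][120:290,110:420,::-1],(560,int(560*r)),interpolation=cv2.INTER_CUBIC) for i,(q,r) in enumerate(((s,.5),(snapshot("scene"),.54)))]
cv2.imwrite("pics/s7.png",np.vstack(v)[:600])
show(s)
E
```

```text
board ((0.5722833275794983, -0.04183061420917511), (0.275990754365921, 0.29062318801879883), 2.5066163539886475)
[317.  127.2] [311, 120, 13, 15, 155] [72. 56. 56.] z73 [ 0.6947 -0.0904] z90 [ 0.6905 -0.0887]
[287.3 189.6] [281, 183, 13, 14, 137] [78. 79. 80.] z73 [ 0.5754 -0.0328] z90 [ 0.5734 -0.0322]
[276.5 256.5] [271, 251, 12, 12, 113] [37. 31. 27.] z73 [ 0.4515 -0.0117] z90 [ 0.4517 -0.0115]
```

View pics/s7.png

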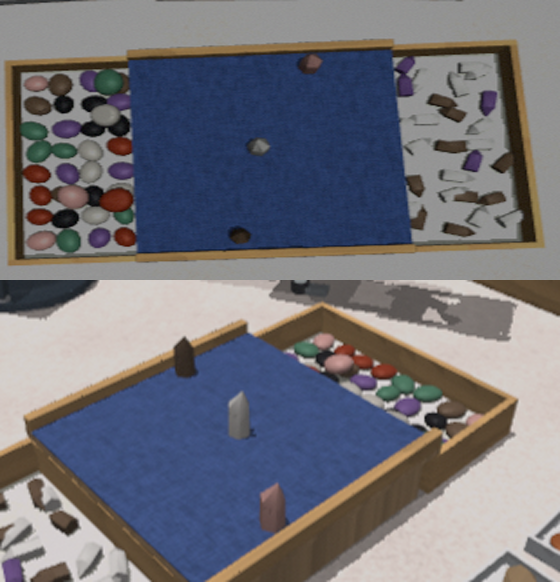

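All four stones are in the tumbled crate: green (108,82), grey (105,115), pink (73,196) and red (116,200). The three points are standing within 1 mm of where they began.

```bash
python3 -c "
from station import ticket
print(ticket.sign_off())"
```

```text
the job is handed in; nothing more can be done
None
```

All four stones were swept over the open end into the tumbled-stone crate, none pinched or lifted, the three crystal points still stand where they were, and the job is handed in at about 21 s.

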